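Clear a jammed blank from a feed chute

TASK

A metal blank with an orange stripe has slipped down past the sprung brass catch of the blue feed chute and jammed beneath the lips. Nudge it back up the chute from its lower end until the catch springs out below it and holds it there by itself, without ramming it into the red stop at the top; then lift it out at the side notches and set it down gently, without dropping it, flat inside the red reject tray. Leave the other things on the bench where they are.

Things in the scene. Friction and masses are not known exactly. Their poses are not given: they have to be found in the camera images.
- chute: Fixed blue feed chute, a straight channel 340 mm long, 58 mm wide inside, sloping 0.28 rad, its lower end open. Origin: middle of the channel floor, half-way along, 85 mm above the bench; x points up the slope, y across to the left, z square off the floor. Walls 5 mm thick, 38 mm high. The floor is slippery: a free blank slides back down. Base plate 360 x 130 mm.
- lips_end (a point): Top edge of the upper end of the chute's lips, on the middle line, 40 mm off its floor (x = -22 mm on the chute). From here down to the lower end (x = -170 mm) bright steel lips 4 mm thick overhang each side by 5 mm; between them a slot 48 mm wide lets shut fingers into the channel. Above here the channel is open on top. Axes as the chute's.
- notch_mid (a point): Point on the channel floor midway between the two finger notches (x = 62 mm on the chute). From x = 30 to 94 mm both walls are cut down to the floor (there 68 mm wide, 5 mm thick), so fingers can close across a blank there. Axes as the chute's.
- catch (a joint): Sprung brass catch through the chute's left wall (+y), in a yellow housing standing out to 96 mm from the chute's middle line. 0 = fully out, 9.5 mm into the channel; grows (m) as pushed back, to 0.012. 12 mm long along the chute, 6 to 22 mm above the floor. Its middle is at x = 0 on the chute, up to 10 mm either way (not measured). It returns to 0 once the blank's lower end has passed it.
- blank_center (a point): Centre of the jammed aluminium blank, orange stripe on top: a block 110 x 54 x 30 mm (along its x, y, z), 0.3 to 0.65 kg. At the start its x points up the chute and its middle is 20 to 36 mm below the chute's origin. The catch presses on its side with about 10 N, so pushing it up takes 8 to 18 N; this drag vanishes once it is past the catch, on whose upper face it then rests.
- top_stop: Red stop block across the upper end of the chute; its face towards the blank is at x = 162 mm along the chute. Origin on the chute floor at that face.
- reject_tray: Fixed red open tray 220 x 180 x 25 mm (x, y, height) with walls 4 mm thick and a floor 4 mm thick. Origin: centre of its underside, on the bench.
- good_tray: Fixed grey tray of the same shape, for good blanks. It stands left or right of the chute, the red one on the other side.
- good_blank_center (a point): Centre of a good blank of the same size with a green stripe, lying in the grey tray; leave it alone.
- barrel: Finned engine cylinder barrel, 104 mm wide, 110 mm high, beyond the chute. Origin: underside centre. Leave it alone.
- piston: Aluminium piston, 72 mm wide, 50 mm high, beyond the chute. Origin: underside centre. Leave it alone.
- hammer: Hammer 280 mm long lying on the right side. Leave it alone.
- oil_bottle: Grey bottle 66 mm wide, 170 mm high with a red cap, on the left side. Origin: underside centre. Leave it alone.
Things that resemble listed ones, but are neither listed nor needed, are in the scene too. What is shaped like the part that bears blank_center but black or brown is not meant.

How it is judged:
On the way, in this order (a step that is already met when the one before it is completed fails the run):
1. the blank rests on the sprung-out catch: catch out to within 2.5 mm, the blank's middle more than 40 mm up the chute from its origin and still down in the channel, the fingers not touching it (value of joint catch below 0.0025 m and x of blank_center in the frame of chute above 0.04 m and z of blank_center in the frame of chute below 0.03 m and contact force between each of the arm, the fingers and blank below 0.1 N), for 0.2 s.
2. the blank is lifted clear of the chute: its middle more than 70 mm off the chute's floor (z of blank_center in the frame of chute above 0.07 m), for 0.1 s.
At the end, for the whole second after the job is handed in: The orange-striped blank lies at rest flat (within 0.1 rad, stripe up) on the floor of the red tray, wholly within its walls, and the catch is sprung out (z of blank_center in the frame of reject_tray between 0.012 and 0.026 m and x of blank_center in the frame of reject_tray between -0.09 and 0.09 m and y of blank_center in the frame of reject_tray between -0.07 and 0.07 m and angle between blank_center's own z axis and vertical below 0.1 rad and linear speed of blank below 0.02 m/s and value of joint catch below 0.0025 m); the robot touches nothing.
It fails at once if the blank is rammed into the red top stop (more than 45 N) (contact force between blank and top_stop above 45 N).
It fails at once if the blank is let go in the air over the red tray, more than 26 mm above its floor (contact force between each of the fingers, the arm and blank below 0.1 N and horizontal distance between blank_center and reject_tray below 0.13 m and z of blank_center in the frame of reject_tray above 0.045 m).
It fails at once if the blank is dropped or pressed hard into the red tray (more than 100 N) (contact force between blank and reject_tray above 100 N).
It fails at once if another thing on the bench is moved by more than 30 mm (distance of any of good_blank_center, barrel, piston, hammer, oil_bottle from where it was at the start of the episode above 0.03 m).
It also fails if it takes over 72 s, if anything falls off the work surface, if the arm or the gripper's body presses on something with over 40 N, if the wrist force passes 120 N, or if a joint passes its speed limit or range.

ROBOT

A 6-joint arm with a two-finger parallel gripper is mounted at the origin on the work surface. World frame = base frame: x ahead of the robot, y to its left, z up, the work surface at z = 0. Lengths are in m, angles in rad, forces in N, time in s.
With the tool pointing down it reaches from about 0.35 to 0.85 m from the base axis. Payload 8.1 kg.
Tool frame: the origin (TCP) lies at the very end of the fingers, on their centre line; the grasp point (between the pads) lies 19 mm behind it (ctrl.hold_point_z is the distance from the TCP to the grasp point, in m); z points along the fingers, y is the line along which they close (so a half turn about z gives the same grasp; the last joint's range is limited). The gripper opens to 93 mm and grips with 3 to 60 N. Pads are 15 mm wide; open, the fingers measure 128 mm over their backs; the gripper's body (75 mm by 188 mm) begins 65 mm behind the grasp point.
Start: joints at [1.129, 0.13, 1.488, -0, 1.523, -0.085], TCP at [0.21, 0.562, 0.19] pointing down, gripper open.
Joint ranges: [-2.96, 2.96], [-0.89, 2.26], [0.02, 2.5], [-1.34, 4.48], [0, 2.73], [-2.66, 2.66]. Speed limits (rad/s): [2.39, 2.39, 2.79, 3.14, 3.14, 3.14].

INTERFACE

Orientations are given as a unit quaternion [w, x, y, z].
In Python, from bench import ctrl gives the robot as it stands.
- The arm moves only by the shell command python3 -m jog 'ROWS'. ROWS is JSON, a list of rows, each a list of 7 numbers: the turn, a rotation vector about the tool's x, y, z in degrees, then the shift along the tool's x, y, z in cm, then the closure, from 0 (fully open) to 1 (shut). In form: [[wx, wy, wz, dx, dy, dz, fingers], ...]. A call has 1 to 20 rows; each row is the pose to reach, as a shift and turn from the pose commanded when the call began, along the tool's axes at that moment; what a row does not reach only later rows make up. A row lasts 1/12 s, in which the tool goes at most 41.7 mm and 7.16 degrees, less where a joint would pass 70% of its speed; a pose out of reach is approached as far as the arm can. A call with a gripper value outside its range is refused whole. The fingers move at their own pace and stop on an object; the grip force is fixed at half the most. Time passes only in rows, so rows that repeat a pose let the fingers close. It gives the time, the measured TCP pose, the force, the opening and the grip force at its end, in the units of the state.
- ctrl.read_state(): the state, without advancing time (a new reading comes with each control period).
- ctrl.get_image(name): name is "side" or "top"; returns a dict with "pixels" (480x640x3 uint8, red, green, blue), "range_z" (480x640 float32, m along the optical axis (not along the pixel's ray), 0 where there is no reading), "mtx" (3x3 intrinsics, pixels), "dist_coeffs" ([k1, k2, p1, p2, k3] as OpenCV has them; the pictures are not rectified), "T" (4x4, takes a point from camera to world coordinates). Camera axes: x right, y up, looking along -z (the intrinsics and any distortion apply to the point x, -y, -z); pixel columns grow to the right and rows downward; lengths in m; the calibration is good to about 2 mm. A picture is of the moment at which its call begins.
- ctrl.finish_job(): hands the job in; it is judged then, once.
Trained networks look in the newest picture that a camera, given by its name, has taken for a name from the list of things; names that differ only in an ending like _2 or _b are one class to them, and where a whole thing is asked for, a point or a joint stands for the part that bears it (a point fixed in the world has none). Each returns a list of dicts, best first, with "score" (0 to 1); they miss things now and then, are a little off and sometimes report something else, mostly with a low value. They report only what shows in the picture. A call takes as long as a camera call. They do not tell look-alikes from the thing itself.
- ctrl.silhouettes(name, camera): "pixels" (480x640 bool, what is visible of it) and "bbox" ([centre column, centre row, width, height] in pixels, round what is visible of it).
- ctrl.mark_of(name, camera): "position" ([column, row] in pixels: a listed point, or the origin of a listed thing).
The state is a dict: "time": time; "joint_pos": joint angles; "dq": joint speeds; "joint_torque": joint torques, N m; "tool_pos": TCP position; "ee_rot": TCP orientation; "force": force on the tool from outside, world axes, zero at the start; "moment": the same for the moment, N m; "gripper_width": finger opening in m; "grasp_force": force on a finger pad.
Only numpy, scipy, OpenCV 4.12 (cv2) and the standard library are available. Lean on these libraries where they do the work, as an engineer would, in place of code of your own. Each camera call takes 0.05 s, during which the arm holds its last target. There are 200 camera calls.

## Working session

There is one attempt and no reset: what is moved stays moved. The work goes in short steps, Python scripts to look and compute and a shell command to move; the robot and the scene stay as the last step left them, time stands still between calls to the robot, and variables do not carry over. Pictures are saved under pics/ and viewed, at most 13 in all, crops included, and the job is handed in when it is done.

```bash
mkdir -p pics; ls; cat > h.py <<'E'
import numpy as np, cv2
from bench import ctrl
def pts(im):
    z=im["range_z"]; h,w=z.shape
    u,v=np.meshgrid(np.arange(w),np.arange(h))
    p=cv2.undistortPoints(np.stack([u,v],-1).reshape(-1,1,2).astype(np.float64),im["mtx"],np.array(im["dist_coeffs"])).reshape(h,w,2)
    c=np.stack([p[...,0]*z,-p[...,1]*z,-z,np.ones_like(z)],-1)
    return (c@np.array(im["T"]).T)[...,:3]
def save(im,n,box=None,s=1):
    a=im["pixels"][...,::-1]
    if box: a=a[box[1]:box[3],box[0]:box[2]]
    cv2.imwrite("pics/"+n,cv2.resize(a,None,fx=s,fy=s,interpolation=cv2.INTER_CUBIC))
E
python3 - <<'E'
from h import *
for c in("top","side"):
    im=ctrl.get_image(c); np.savez(c,**im); save(im,c+"0.png"); P=pts(im)
    print(c,np.round(im["T"],3).tolist())
    for n in["chute","lips_end","notch_mid","catch","blank_center","top_stop","reject_tray","good_tray","barrel","oil_bottle"]:
        for m in ctrl.mark_of(n,c)[:3]:
            u,v=np.round(m["position"]).astype(int)
            if 0<=u<640 and 0<=v<480: print(n,u,v,round(m["score"],2),P[v,u].round(3))
print(ctrl.read_state())
E
```

```text
pics
top [[-0.004, 0.991, -0.136, 0.309], [-1.0, -0.006, -0.012, -0.032], [-0.013, 0.136, 0.991, 1.268], [0.0, 0.0, 0.0, 1.0]]
chute 301 206 0.97 [0.568 0.029 0.116]
lips_end 304 220 0.88 [0.534 0.022 0.104]
lips_end 409 146 0.25 [ 0.731 -0.252  0.095]
notch_mid 296 182 0.69 [0.634 0.043 0.104]Traceback (most recent call last):
  File "<stdin>", line 6, in <module>
ValueError: it knows: barrel, blank_center, chute, good_blank_center, good_tray, hammer, lips_end, notch_mid, oil_bottle, piston, reject_tray, top_stop
```

```bash
python3 - <<'E'
from h import *
for c in("top","side"):
    im=ctrl.get_image(c); np.savez(c,**im); save(im,c+"0.png"); P=pts(im)
    print(c,np.round(im["T"],3).tolist())
    for n in["chute","lips_end","notch_mid","blank_center","top_stop","reject_tray","good_tray","barrel","oil_bottle"]:
        for m in ctrl.mark_of(n,c)[:3]:
            u,v=np.round(m["position"]).astype(int)
            if 0<=u<640 and 0<=v<480: print(n,u,v,round(m["score"],2),P[v,u].round(3))
print(ctrl.read_state())
E
```

```text
top [[-0.004, 0.991, -0.136, 0.309], [-1.0, -0.006, -0.012, -0.032], [-0.013, 0.136, 0.991, 1.268], [0.0, 0.0, 0.0, 1.0]]
chute 302 209 0.86 [0.56  0.027 0.118]
lips_end 304 218 0.73 [0.538 0.022 0.11 ]
lips_end 220 150 0.43 [0.741 0.255 0.049]
lips_end 410 146 0.25 [ 0.732 -0.255  0.095]
notch_mid 295 185 0.77 [0.625 0.045 0.107]
blank_center 380 301 0.66 [ 0.33  -0.174  0.029]
blank_center 303 218 0.63 [0.539 0.025 0.106]
blank_center 196 368 0.6 [0.158 0.309 0.028]
top_stop 284 147 0.57 [0.719 0.072 0.128]
reject_tray 204 224 0.65 [0.545 0.304 0.004]
good_tray 424 227 0.86 [ 0.527 -0.296  0.034]
good_tray 304 218 0.69 [0.538 0.022 0.11 ]
barrel 294 184 0.6 [0.628 0.048 0.106]
barrel 409 145 0.58 [ 0.735 -0.252  0.094]
oil_bottle 138 214 0.75 [0.561 0.465 0.068]
side [[0.848, 0.3, -0.436, -0.036], [-0.53, 0.476, -0.702, -0.829], [-0.003, 0.827, 0.563, 0.763], [0.0, 0.0, 0.0, 1.0]]
lips_end 328 218 0.72 [0.548 0.045 0.112]
notch_mid 350 212 0.96 [0.622 0.052 0.103]
blank_center 330 230 0.88 [ 0.522 -0.004  0.112]
blank_center 154 246 0.83 [0.157 0.287 0.028]
blank_center 295 330 0.6
[... 434 characters left out ...]
oint_pos': array([ 1.12859340e+00,  1.30399758e-01,  1.48819887e+00, -1.85489465e-05,
        1.52301576e+00, -8.53942304e-02]), 'dq': array([ 9.50398317e-04,  2.46549557e-05,  4.66491608e-04, -9.04805483e-04,
       -6.72241833e-04, -1.54650858e-03]), 'joint_torque': array([-1.14964951e-03, -5.59799731e+01, -4.92030036e+01,  7.64321443e-02,
        2.38235516e-02, -7.95900996e-05]), 'tool_pos': array([0.20955332, 0.56221401, 0.18973598]), 'ee_rot': array([ 6.10912303e-06,  1.77459038e-01,  9.84128188e-01, -1.29093079e-05]), 'force': array([-0.19453315,  0.4526544 ,  0.65904826]), 'moment': array([0.00174231, 0.02277225, 0.01951419]), 'grasp_force': 0.0, 'gripper_width': 0.09307938406990823}
```

View pics/top0.png

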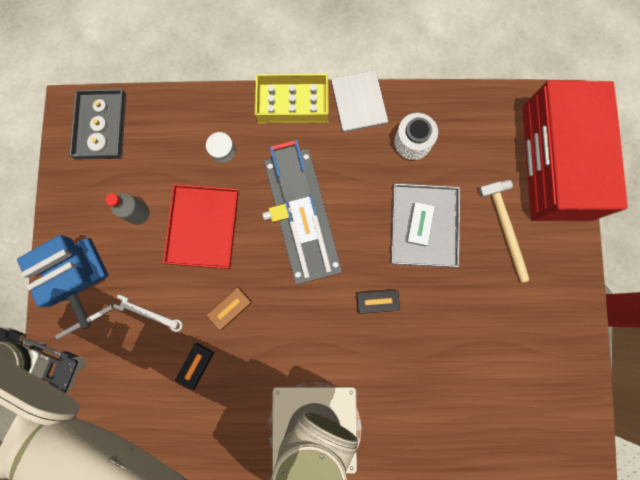

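View pics/side0.png

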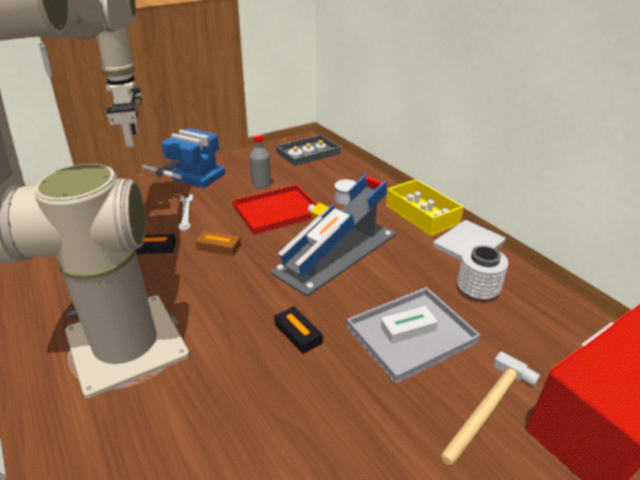

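The top picture shows the chute running from about (318,278) up to (286,143), with the catch housing at (277,213). Four things carry an orange stripe:
- the white blank between the lips at (303,218)
- a black block at (378,301)
- a black block at (195,367)
- a brown block at (229,309)

Only the metal one inside the chute fits the description. The red tray is at (201,227). The red toolbox at the right is not a tray.

```bash
python3 - <<'E'
from h import *
im=dict(np.load("top.npz")); save(im,"crop.png",(240,130,360,290),3.7)
P=pts(im); hsv=cv2.cvtColor(im["pixels"],cv2.COLOR_RGB2HSV); H,S,V=[hsv[...,i].astype(int) for i in range(3)]
uu,vv=np.meshgrid(np.arange(640),np.arange(480))
def reg(a,b,c,d): return (uu>a)&(uu<b)&(vv>c)&(vv<d)
def show(n,m):
    Q=P[m]; r=cv2.minAreaRect(Q[:,:2].astype(np.float32)*1000)
    print(n,m.sum(),"mean",Q.mean(0).round(4),"rect",np.round(r,1).tolist() if 0 else r,"z",np.percentile(Q[:,2],[5,50,95]).round(3))
C=reg(255,345,138,288)
show("plate",C&(S<60)&(P[...,2]<.03)&(P[...,2]>.004)&(V<130))
b=C&(H>100)&(H<130)&(S>100)&(P[...,2]>.03); show("blue",b)
Q=P[b]; 
o=C&(H>8)&(H<20)&(S>150)&(P[...,2]>.06); show("stripe",o)
st=P[o]; print("stripe dir",np.linalg.svd(st-st.mean(0))[2][0])
y=C&(H>22)&(H<32)&(S>150); show("yellow",y)
r=C&((H<5)|(H>175))&(S>150); show("stop",r)
t=reg(155,245,175,280)&((H<6)|(H>174))&(S>150); show("tray",t)
w=C&(S<40)&(V>200)&(P[...,2]>.05); show("white",w)
E
```

```text
plate 2116 mean [0.5526 0.0272 0.0103] rect ((569.0911254882812, 33.20983123779297), (362.9231872558594, 129.3185577392578), 14.491552352905273) z [0.006 0.01  0.014]
blue 157 mean [0.6437 0.0533 0.1523] rect ((510.8306884765625, 18.897789001464844), (416.4115295410156, 67.54582214355469), 14.567107200622559) z [0.115 0.152 0.166]
stripe 7 mean [0.5005 0.0501 0.2739] rect ((450.87322998046875, 15.662635803222656), (291.9336853027344, 66.77680969238281), 31.50579833984375) z [0.099 0.109 0.924]
stripe dir [-0.18847283 -0.08087657  0.97874255]
yellow 223 mean [0.5513 0.0869 0.1192] rect ((437.43817138671875, 41.87721252441406), (293.5086975097656, 42.2369384765625), 21.764341354370117) z [0.108 0.114 0.12 ]
stop 88 mean [0.7157 0.0712 0.1533] rect ((744.657470703125, 78.40401458740234), (70.6417236328125, 52.36377716064453), 14.146726608276367) z [0.136 0.159 0.163]
tray 5379 mean [0.537  0.3109 0.0133] rect ((499.11492919921875, 173.15594482421875), (500.03460693359375, 251.35829162597656), 73.88436126708984) z [0.    0.005 0.025]
white 1225 mean [0.5106 0.0207 0.1102] rect ((463.08843994140625, -1.611572265625), (289.852783203125, 121.32281494140625), 33.921207427978516) z [0.081 0.105 0.121]
```

View pics/crop.png

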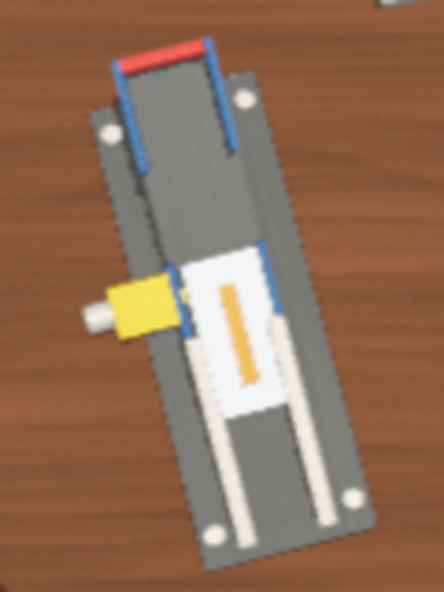

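The crop confirms it: the orange-striped metal blank lies under the lips, with its lower edge near pixel (310,241) and the brass catch pressing on its left side at (290,210). Next I fit the blank in the chute frame and plan the approach.

```bash
cat >> h.py <<'E'
from scipy.spatial.transform import Rotation as R
O=np.array([.569,.0332,.085]); YAW=np.deg2rad(14.5)
RC=R.from_euler("ZY",[YAW,-.28])        # chute axes -> world
def chute2w(p): return O+RC.apply(p)
def w2chute(p): return RC.inv().apply(np.asarray(p)-O)
def tool():
    s=ctrl.read_state(); return s["tool_pos"],R.from_quat(np.roll(s["ee_rot"],-1)),s
def rows_to(p,Rt):
    q,Rq,s=tool()
    print("rotvec",np.round(np.rad2deg((Rq.inv()*Rt).as_rotvec()),1),"shift cm",np.round(100*Rq.inv().apply(p-q),2))
def Rtool(ydir,z):
    z=np.array(z)/np.linalg.norm(z); y=np.array(ydir)-np.dot(ydir,z)*z; y/=np.linalg.norm(y)
    return R.from_matrix(np.c_[np.cross(y,z),y,z])
def onplane(im,uv,zc):   # pixels -> chute coords on plane chute z=zc
    uv=np.asarray(uv,float).reshape(-1,1,2); p=cv2.undistortPoints(uv,im["mtx"],np.array(im["dist_coeffs"])).reshape(-1,2)
    T=np.array(im["T"]); d=RC.inv().apply(np.c_[p[:,0],-p[:,1],-np.ones(len(p))]@T[:3,:3].T); c=w2chute(T[:3,3])
    return c+d*((zc-c[2])/d[:,2])[:,None]
E
python3 - <<'E'
from h import *
for c in("top","side"):
    im=dict(np.load(c+".npz")); hsv=cv2.cvtColor(im["pixels"],cv2.COLOR_RGB2HSV); H,S,V=[hsv[...,i].astype(int) for i in range(3)]
    m=(H>8)&(H<22)&(S>110)&(V>180); m2=np.zeros_like(m)
    a=(285,190,325,250) if c=="top" else (310,205,350,250)
    m2[a[1]:a[3],a[0]:a[2]]=m[a[1]:a[3],a[0]:a[2]]
    v,u=np.nonzero(m2); q=onplane(im,np.c_[u,v],.030); print(c,len(q),q.mean(0).round(4),q.min(0).round(3),q.max(0).round(3))
    if c=="top":
        crop=np.array([[183,265],[258,247],[228,418],[285,403]])/3.7+[240,130]
        print("blank corners",onplane(im,crop,.030).round(4))
        print("walls top",onplane(im,np.array([[118,65],[209,40],[144,172],[235,150],[241,547],[327,525]])/3.7+[240,130],.038).round(4))
X,Y,Z=RC.as_matrix().T
rows_to(chute2w([-.125,0,.13]),Rtool(X,-Z)); rows_to(chute2w([-.125,0,.13]),Rtool(-X,-Z))
E
```

```text
top 82 [-0.0289 -0.0022  0.03  ] [-0.062 -0.006  0.03 ] [0.004 0.002 0.03 ]
blank corners [[ 0.0247  0.0219  0.03  ]
 [ 0.0237 -0.0305  0.03  ]
 [-0.0847  0.019   0.03  ]
 [-0.0847 -0.0217  0.03  ]]
walls top [[ 0.1642  0.0296  0.038 ]
 [ 0.1652 -0.0332  0.038 ]
 [ 0.0917  0.0311  0.038 ]
 [ 0.0907 -0.0317  0.038 ]
 [-0.173   0.033   0.038 ]
 [-0.1735 -0.0284  0.038 ]]
side 65 [-0.0217  0.0072  0.03  ] [-0.059 -0.004  0.03 ] [0.026 0.08  0.03 ]
rotvec [-14.8  -7.7  54.7] shift cm [-39.37 -45.95   1.44]
rotvec [   9.1  -17.5 -124. ] shift cm [-39.37 -45.95   1.44]
```

```bash
python3 -m jog '[[-7,-4,27,-20,-23,0.7,1],[-7,-4,27,-20,-23,0.7,1],[-7,-4,27,-20,-23,0.7,1],[-7,-4,27,-20,-23,0.7,1],[-14.8,-7.7,54.7,-39.4,-46,1.4,1],[-14.8,-7.7,54.7,-39.4,-46,1.4,1],[-14.8,-7.7,54.7,-39.4,-46,1.4,1],[-14.8,-7.7,54.7,-39.4,-46,1.4,1],[-14.8,-7.7,54.7,-39.4,-46,1.4,1],[-14.8,-7.7,54.7,-39.4,-46,1.4,1],[-14.8,-7.7,54.7,-39.4,-46,1.4,1],[-14.8,-7.7,54.7,-39.4,-46,1.4,1],[-14.8,-7.7,54.7,-39.4,-46,1.4,1],[-14.8,-7.7,54.7,-39.4,-46,1.4,1],[-14.8,-7.7,54.7,-39.4,-46,1.4,1],[-14.8,-7.7,54.7,-39.4,-46,1.4,1],[-14.8,-7.7,54.7,-39.4,-46,1.4,1],[-14.8,-7.7,54.7,-39.4,-46,1.4,1],[-14.8,-7.7,54.7,-39.4,-46,1.4,1],[-14.8,-7.7,54.7,-39.4,-46,1.4,1]]'
python3 - <<'E'
from h import *
X,Y,Z=RC.as_matrix().T
q,Rq,s=tool(); print(w2chute(q).round(4),s["joint_pos"].round(2),s["gripper_width"],s["force"])
rows_to(chute2w([-.125,0,.012]),Rtool(X,-Z))
im=ctrl.get_image("top"); save(im,"a.png",(220,130,420,330),3)
E
```

```text
time: 2.87
tool_pos: [0.418, -0.005, 0.1759]
ee_rot: [0.085, 0.605, 0.784, 0.111]
force: [0.2, -0.1, 0.2]
gripper_width: 0.0002
grasp_force: 0.0
[-0.1246  0.0008  0.1304] [-0.27 -0.74  2.25  0.14  1.4  -0.54] 0.000210851233088727 [ 0.24442135 -0.06299349  0.22569024]
rotvec [ 0.  -0.   0.1] shift cm [-0.09 -0.05 11.84]
```

View pics/a.png

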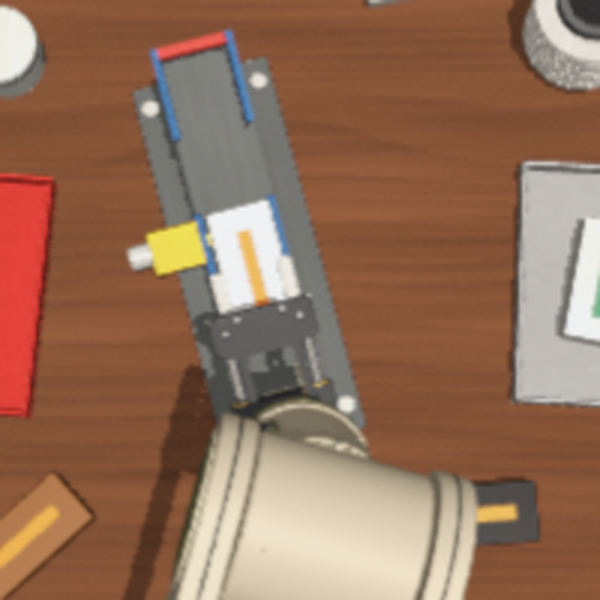

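The shut gripper is over the lower chute, near (265,330) in the crop, and lined up with the slot. The blank is still at (250,255). Going down now.

```bash
python3 -m jog '[[0,0,0,-0.1,0,3,1],[0,0,0,-0.1,0,6,1],[0,0,0,-0.1,0,8,1],[0,0,0,-0.1,0,9.5,1],[0,0,0,-0.1,0,10.5,1],[0,0,0,-0.1,0,11.3,1],[0,0,0,-0.1,0,11.8,1],[0,0,0,-0.1,0,11.8,1]]' && python3 -m jog '[[0,0,0,0,0.6,0,1],[0,0,0,0,1.2,0,1],[0,0,0,0,1.8,0,1],[0,0,0,0,2.3,0,1],[0,0,0,0,2.8,0,1],[0,0,0,0,3.3,0,1],[0,0,0,0,3.3,0,1]]'
python3 -c "
from h import *
q,Rq,s=tool(); print(w2chute(q).round(4),RC.inv().apply(s['force']).round(1),s['joint_pos'].round(2))"
```

```text
time: 3.58
tool_pos: [0.4495, 0.0016, 0.0615]
ee_rot: [0.085, 0.606, 0.783, 0.11]
force: [-0.8, 0.7, -0.2]
gripper_width: 0.0003
grasp_force: 0.0
time: 4.17
tool_pos: [0.4817, 0.0088, 0.0721]
ee_rot: [0.086, 0.606, 0.783, 0.111]
force: [-0.6, 0.8, -0.6]
gripper_width: 0.0004
grasp_force: 0.0
[-0.0906 -0.0017  0.0127] [-0.6  0.9 -0.5] [-0.19 -0.43  2.24  0.13  1.08 -0.49]
```

```bash
python3 -m jog '[[0,0,0,0,0.5,0,1],[0,0,0,0,1,0,1],[0,0,0,0,1.5,0,1],[0,0,0,0,2,0,1],[0,0,0,0,2.5,0,1],[0,0,0,0,2.5,0,1]]'
python3 -c "
from h import *
q,Rq,s=tool(); print(w2chute(q).round(4),RC.inv().apply(s['force']).round(1),s['joint_pos'].round(2))
im=ctrl.get_image('side'); save(im,'b.png',(250,140,450,300),4)"
```

```text
time: 4.67
tool_pos: [0.5049, 0.0149, 0.079]
ee_rot: [0.086, 0.606, 0.783, 0.111]
force: [-0.3, -0.4, 0.8]
gripper_width: 0.0005
grasp_force: 0.0
[-0.0657 -0.0017  0.0126] [-0.1 -0.3  0.9] [-0.16 -0.36  2.17  0.13  1.07 -0.46]
```

View pics/b.png

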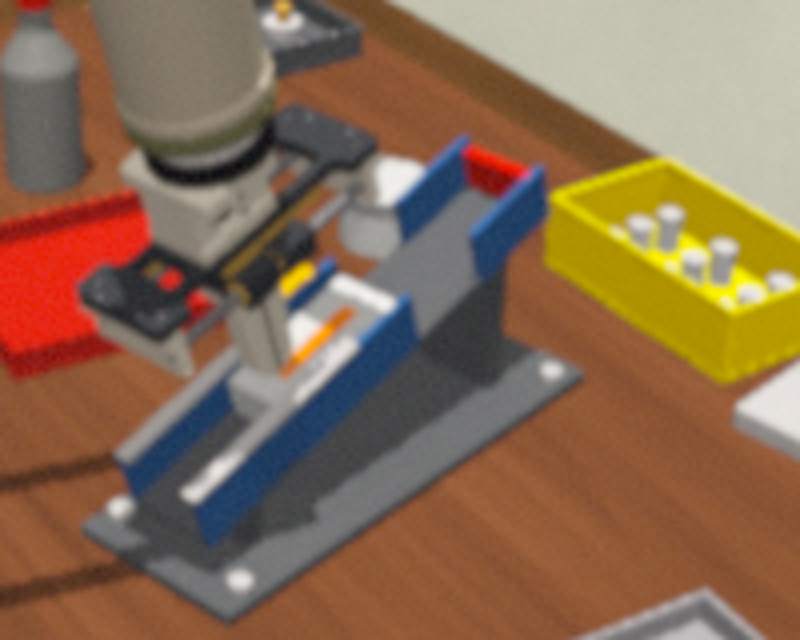

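```bash
python3 - <<'E'
from h import *
im=ctrl.get_image("side"); P=pts(im)
def proj(p):
    T=np.array(im["T"]); c=(chute2w(np.array(p,float))-T[:3,3])@T[:3,:3]; c=c*[1,-1,-1]
    uv=cv2.projectPoints(c.reshape(-1,1,3),np.zeros(3),np.zeros(3),im["mtx"],np.array(im["dist_coeffs"]))[0].reshape(-1,2); return uv
print("crop px tip, tip+40, blank low top L/R, low bottom R, lips end L,R:",((proj([[-.0657,-.0017,.0126],[-.0657,-.0017,.0526],[-.084,.027,.03],[-.084,-.027,.03],[-.084,-.027,0],[-.022,.027,.04],[-.022,-.027,.04]])-[250,140])*4).round(0).tolist())
for y in range(350,431,8):
    print(y,[w2chute(P[140+y//4,250+x//4]).round(3).tolist() for x in (250,264,280)])
old=dict(np.load("side.npz"))
for k in(old,im):
    hsv=cv2.cvtColor(k["pixels"],cv2.COLOR_RGB2HSV); H,S,V=[hsv[...,i].astype(int) for i in range(3)]
    m=(H>8)&(H<22)&(S>110)&(V>180); m[:,:315]=0;m[:,345:]=0;m[:214]=0;m[250:]=0
    v,u=np.nonzero(m); q=onplane(k,np.c_[u,v],.030); print(q.max(0).round(4),q.min(0).round(4),len(q),u.min(),u.max(),v.min(),v.max())
E
```

```text
crop px tip, tip+40, blank low top L/R, low bottom R, lips end L,R: [[280.0, 399.0], [268.0, 354.0], [221.0, 380.0], [285.0, 414.0], [294.0, 447.0], [284.0, 308.0], [348.0, 340.0]]
350 [[-0.083, -0.008, 0.076], [-0.074, -0.011, 0.07], [-0.06, -0.007, 0.055]]
358 [[-0.081, -0.002, 0.064], [-0.077, -0.012, 0.066], [-0.063, -0.009, 0.052]]
366 [[-0.081, -0.0, 0.057], [-0.075, -0.008, 0.056], [-0.061, -0.006, 0.042]]
374 [[-0.071, 0.015, 0.033], [-0.078, -0.009, 0.051], [-0.058, 0.002, 0.028]]
382 [[-0.075, 0.012, 0.031], [-0.07, 0.004, 0.03], [-0.065, -0.006, 0.031]]
390 [[-0.08, 0.008, 0.03], [-0.072, 0.002, 0.026], [-0.069, -0.01, 0.03]]
398 [[-0.084, 0.005, 0.028], [-0.079, -0.004, 0.028], [-0.076, -0.016, 0.032]]
406 [[-0.083, 0.008, 0.019], [-0.082, -0.007, 0.026], [-0.085, -0.027, 0.04]]
414 [[-0.082, 0.013, 0.007], [-0.083, -0.005, 0.018], [-0.09, -0.03, 0.039]]
422 [[-0.083, 0.013, 0.0], [-0.1, -0.026, 0.039], [-0.093, -0.032, 0.036]]
430 [[-0.089, 0.007, 0.002], [-0.104, -0.03, 0.038], [-0.097, -0.036, 0.035]]
[0.0049 0.0473 0.03  ] [-0.0591 -0.0038  0.03  ] 58 318 337 215 233
[0.0063 0.0047 0.03  ] [-0.0578 -0.006   0.03  ] 73 321 337 217 233
```

```bash
python3 - <<'E'
from h import *
im=dict(np.load("side.npz")); P=pts(im)
for v in range(118,156,3): print(v,[P[v,u].round(3).tolist() for u in (121,125,129,133)])
im=ctrl.get_image("top"); P2=pts(im)
q,Rq,s=tool(); print(q)
for P_,n in((pts(ctrl.get_image("side")),"side"),(P2,"top")):
    t=Rq.inv().apply(P_.reshape(-1,3)-q); k=(abs(t[:,0])<.012)&(abs(t[:,1])<.03)&(t[:,2]>-.085)&(t[:,2]<.0)
    h=t[k]; print(n,k.sum()); 
    for a in np.arange(-.08,0,.01):
        g=h[(h[:,2]>=a)&(h[:,2]<a+.01)]; 
        if len(g): print(a.round(3),len(g),g.min(0).round(3),g.max(0).round(3))
E
```

```text
118 [[0.177, 0.484, 0.319], [0.186, 0.481, 0.318], [0.196, 0.475, 0.317], [0.206, 0.474, 0.316]]
121 [[0.175, 0.483, 0.311], [0.185, 0.484, 0.309], [0.195, 0.478, 0.308], [0.205, 0.475, 0.307]]
124 [[0.34, 1.526, -0.062], [0.188, 0.506, 0.293], [0.198, 0.505, 0.291], [0.228, 0.61, 0.251]]
127 [[0.337, 1.525, -0.077], [0.186, 0.508, 0.284], [0.197, 0.511, 0.28], [0.226, 0.607, 0.243]]
130 [[0.332, 1.516, -0.088], [0.184, 0.507, 0.276], [0.195, 0.507, 0.273], [0.224, 0.606, 0.234]]
133 [[0.332, 1.532, -0.109], [0.184, 0.512, 0.265], [0.193, 0.504, 0.266], [0.222, 0.608, 0.224]]
136 [[0.328, 1.529, -0.122], [0.181, 0.505, 0.259], [0.191, 0.504, 0.257], [0.385, 1.529, -0.136]]
139 [[0.324, 1.523, -0.135], [0.18, 0.514, 0.248], [0.19, 0.507, 0.248], [0.383, 1.535, -0.153]]
142 [[0.321, 1.519, -0.148], [0.178, 0.512, 0.24], [0.188, 0.503, 0.241], [0.378, 1.525, -0.165]]
145 [[0.318, 1.523, -0.165], [0.338, 1.53, -0.172], [0.186, 0.506, 0.231], [0.197, 0.505, 0.229]]
148 [[0.316, 1.527, -0.182], [0.335, 1.53, -0.188], [0.353, 1.527, -0.191], [0.374, 1.536, -0.2]]
151 [[0.31, 1.513, -0.191], [0.33, 1.518, -0.198], [0.352, 1.535, -0.21], [0.37, 1.531, -0.213]]
154 [[0.309, 1.523, -0.21], [0.329, 1.532, -0.219], [0.347, 1.523, -0.22], [0.366, 1.522, -0.225]]
[0.50368972 0.01479393 0.07816988]
side 342
-0.08 47 [-0.01  -0.018 -0.08 ] [ 0.01   0.016 -0.07 ]
-0.07 47 [-0.011 -0.018 -0.07 ] [ 0.008  0.016 -0.06 ]
-0.06 39 [-0.01  -0.017 -0.06 ] [ 0.009  0.013 -0.05 ]
-0.05 43 [-0.01  -0.016 -0.05 ] [ 0.006  0.014 -0.04 ]
-0.04 24 [-0.009 -0.014 -0.04 ] [ 0.009  0.011 -0.03 ]
-0.03 12 [-0.012 -0.013 -0.029] [ 0.011  0.023 -0.02 ]
-0.02 97 [-0.012 -0.018 -0.02 ] [ 0.012  0.03  -0.01 ]
-0.01 12 [-0.006 -0.017 -0.009] [ 0.012 -0.014 -0.   ]
top 35
-0.03 10 [-0.009  0.022 -0.024] [ 0.011  0.03  -0.02 ]
-0.02 25 [-0.012  0.021 -0.02 ] [ 0.012  0.03  -0.011]
```

```bash
python3 - <<'E'
from h import *
print(ctrl.hold_point_z,[a for a in dir(ctrl) if a[0]!='_'])
im=dict(np.load("side.npz")); P=pts(im)
Rs=R.from_quat([.177459,.984128,0,0]); t=Rs.inv().apply(P.reshape(-1,3)-[.20955,.56221,.18974])
k=(abs(t[:,0])<.015)&(abs(t[:,1])<.07)&(t[:,2]>-.07)&(t[:,2]<.01); h=t[k]
for sgn in(1,-1):
    g=h[h[:,1]*sgn>0]; g=g[np.argsort(-g[:,2])]; print(g[:12].round(4).tolist())
E
```

```text
0.0188 ['IKError', 'finish_job', 'get_image', 'hold_point_z', 'mark_of', 'read_state', 'silhouettes']
[[0.0079, 0.0492, -0.0311], [0.0018, 0.0473, -0.0312], [0.0046, 0.0467, -0.0317], [-0.0046, 0.0439, -0.0319], [-0.0068, 0.0512, -0.0319], [-0.0009, 0.052, -0.0323], [-0.002, 0.0424, -0.0328], [0.0108, 0.0521, -0.0334], [-0.0045, 0.0478, -0.0335], [0.0015, 0.0491, -0.0337], [0.0072, 0.0484, -0.0345], [0.0041, 0.0473, -0.0347]]
[[-0.0078, -0.0469, -0.0282], [0.0001, -0.0483, -0.0297], [-0.0059, -0.0515, -0.0304], [0.0051, -0.0512, -0.0315], [-0.0039, -0.055, -0.0321], [0.0013, -0.0567, -0.0334], [0.0062, -0.0594, -0.0351], [-0.0074, -0.0561, -0.0352], [-0.0046, -0.0559, -0.0355], [0.0088, -0.0599, -0.0356], [-0.0021, -0.0569, -0.0362], [0.0033, -0.057, -0.0368]]
```

The cameras put the finger ends about 30 mm behind the reported TCP. That explains why the fingers passed over the blank without touching it. I will back off, go down with that offset allowed for, and watch the force.

```bash
python3 -m jog '[[0,0,0,0,-1.2,0,1],[0,0,0,0,-2.8,0,1],[0,0,0,0,-4.6,0,1],[0,0,0,0,-4.6,0,1],[0,0,0,0,-4.6,0.8,1],[0,0,0,0,-4.6,1.6,1],[0,0,0,0,-4.6,2.2,1],[0,0,0,0,-4.6,2.7,1],[0,0,0,0,-4.6,2.8,1]]'
python3 -c "
from h import *
X,Y,Z=RC.as_matrix().T
q,Rq,s=tool(); print(w2chute(q).round(4),RC.inv().apply(s['force']).round(1),s['joint_pos'].round(2))
rows_to(chute2w([-.11,0,-.016]),Rtool(X,-Z))"
python3 -m jog '[[0,0,0,0,0.2,0,1],[0,0,0,0,0.5,0,1],[0,0,0,0,0.8,0,1],[0,0,0,0,1.1,0,1],[0,0,0,0,1.4,0,1],[0,0,0,0,1.4,0,1]]'
python3 -c "
from h import *
q,Rq,s=tool(); print(w2chute(q).round(4),RC.inv().apply(s['force']).round(1),s['joint_pos'].round(2))"
```

```text
time: 5.62
tool_pos: [0.4681, 0.006, 0.0372]
ee_rot: [0.084, 0.606, 0.783, 0.11]
force: [-0.4, 0.6, -0.8]
gripper_width: 0.0003
grasp_force: 0.0
[-0.1136 -0.001  -0.0171] [-0.4  0.7 -0.7] [-0.2  -0.42  2.3   0.14  1.02 -0.52]
rotvec [-0.1 -0.1 -0. ] shift cm [ 0.1   0.36 -0.11]
time: 6.12
tool_pos: [0.4824, 0.0091, 0.0433]
ee_rot: [0.086, 0.606, 0.783, 0.111]
force: [-0.3, 0.0, -0.0]
gripper_width: 0.0007
grasp_force: 0.0
[-0.0979 -0.0017 -0.0153] [-0.3  0.1  0.1] [-0.19 -0.38  2.26  0.14  1.01 -0.5 ]
```

```bash
python3 -m jog '[[0,0,0,0,0.2,0,1],[0,0,0,0,0.5,0,1],[0,0,0,0,0.8,0,1],[0,0,0,0,1.1,0,1],[0,0,0,0,1.4,0,1],[0,0,0,0,1.7,0,1],[0,0,0,0,2,0,1]]'
python3 -c "
from h import *
q,Rq,s=tool(); print(w2chute(q).round(4),RC.inv().apply(s['force']).round(1),s['joint_pos'].round(2))
im=ctrl.get_image('side'); save(im,'c.png',(250,140,450,300),4)"
```

```text
time: 6.7
tool_pos: [0.4962, 0.0132, 0.046]
ee_rot: [0.082, 0.606, 0.784, 0.107]
force: [-24.0, -5.3, 12.8]
gripper_width: 0.0006
grasp_force: 10.7
[-0.0833 -0.0011 -0.0166] [-20.1   0.9  19.1] [-0.17 -0.33  2.21  0.13  1.01 -0.48]
```

View pics/c.png

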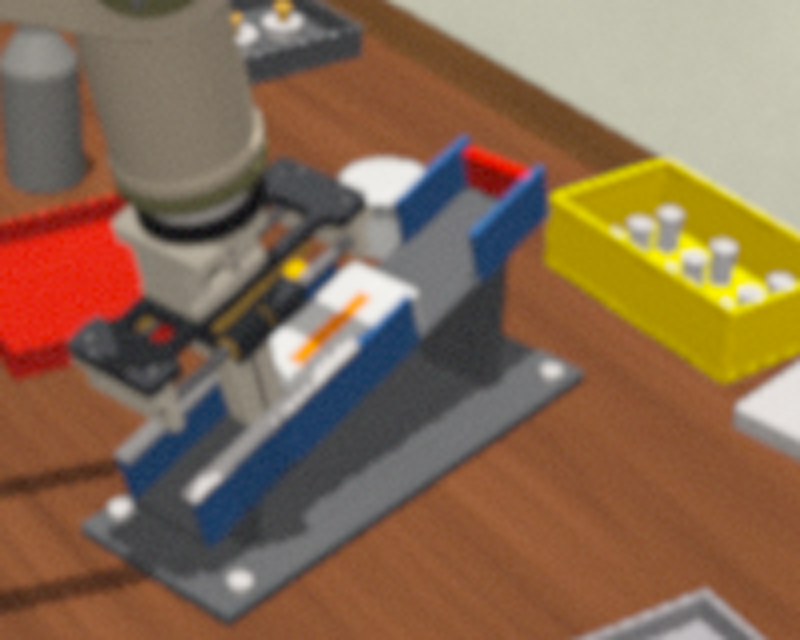

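The blank is moving: its stripe end is now at (365,298). The fingers read an upward force as well, so they are probably rubbing the floor. I will raise them a few mm and keep pushing.

```bash
python3 -m jog '[[0,0,0,0,0,-0.4,1],[0,0,0,0,0,-0.5,1],[0,0,0,0,0.2,-0.5,1],[0,0,0,0,0.5,-0.5,1],[0,0,0,0,0.8,-0.5,1],[0,0,0,0,1.1,-0.5,1],[0,0,0,0,1.4,-0.5,1],[0,0,0,0,1.7,-0.5,1],[0,0,0,0,2,-0.5,1]]'
python3 -c "
from h import *
q,Rq,s=tool(); print(w2chute(q).round(4),RC.inv().apply(s['force']).round(1),s['joint_pos'].round(2))"
```

```text
time: 7.5
tool_pos: [0.5128, 0.018, 0.0547]
ee_rot: [0.082, 0.607, 0.783, 0.107]
force: [-12.3, -4.7, -2.7]
gripper_width: 0.0003
grasp_force: 6.7
[-0.0643 -0.0007 -0.013 ] [-13.3  -1.4   1. ] [-0.15 -0.29  2.16  0.13  1.02 -0.46]
```

```bash
python3 -m jog '[[0,0,0,0,0.3,0,1],[0,0,0,0,0.6,0,1],[0,0,0,0,0.9,0,1],[0,0,0,0,1.2,0,1],[0,0,0,0,1.5,0,1],[0,0,0,0,1.8,0,1],[0,0,0,0,2.1,0,1],[0,0,0,0,2.4,0,1],[0,0,0,0,2.7,0,1],[0,0,0,0,3,0,1],[0,0,0,0,3.3,0,1],[0,0,0,0,3.6,0,1],[0,0,0,0,3.9,0,1],[0,0,0,0,4.2,0,1]]'
python3 -c "
from h import *
q,Rq,s=tool(); print(w2chute(q).round(4),RC.inv().apply(s['force']).round(1),s['joint_pos'].round(2))"
```

```text
time: 8.67
tool_pos: [0.5516, 0.028, 0.0662]
ee_rot: [0.081, 0.607, 0.783, 0.107]
force: [-16.1, -3.9, -0.6]
gripper_width: 0.0004
grasp_force: 7.7
[-0.0226 -0.0007 -0.0131] [-16.1   0.2   4. ] [-0.11 -0.18  2.05  0.12  1.02 -0.42]
```

```bash
python3 -m jog '[[0,0,0,0,0.3,-0.1,1],[0,0,0,0,0.6,-0.1,1],[0,0,0,0,0.9,-0.1,1],[0,0,0,0,1.2,-0.1,1],[0,0,0,0,1.4,-0.1,1],[0,0,0,0,1.6,-0.1,1]]'
python3 -c "
from h import *
q,Rq,s=tool(); print(w2chute(q).round(4),RC.inv().apply(s['force']).round(1),s['joint_pos'].round(2))"
```

```text
time: 9.17
tool_pos: [0.5662, 0.0318, 0.0712]
ee_rot: [0.081, 0.607, 0.784, 0.107]
force: [-12.7, -4.0, -3.4]
gripper_width: 0.0005
grasp_force: 6.9
[-0.0068 -0.0006 -0.0124] [-13.7  -0.6   0.4] [-0.1  -0.14  2.01  0.11  1.02 -0.4 ]
```

```bash
python3 -m jog '[[0,0,0,0,0.2,0,1],[0,0,0,0,0.4,0,1],[0,0,0,0,0.6,0,1],[0,0,0,0,0.8,0,1]]'
python3 -c "
from h import *
q,Rq,s=tool(); print(w2chute(q).round(4),RC.inv().apply(s['force']).round(1),s['joint_pos'].round(2))
im=ctrl.get_image('top'); save(im,'d.png',(220,130,420,330),3)
im=ctrl.get_image('side'); save(im,'d2.png',(250,140,450,300),4)"
```

```text
time: 9.5
tool_pos: [0.5774, 0.0341, 0.0763]
ee_rot: [0.084, 0.607, 0.783, 0.11]
force: [-1.4, -0.2, -3.2]
gripper_width: 0.0006
grasp_force: 1.0
[ 0.0056 -0.0012 -0.0107] [-2.3  0.1 -2.7] [-0.1  -0.12  1.98  0.11  1.02 -0.4 ]
```

View pics/d2.png

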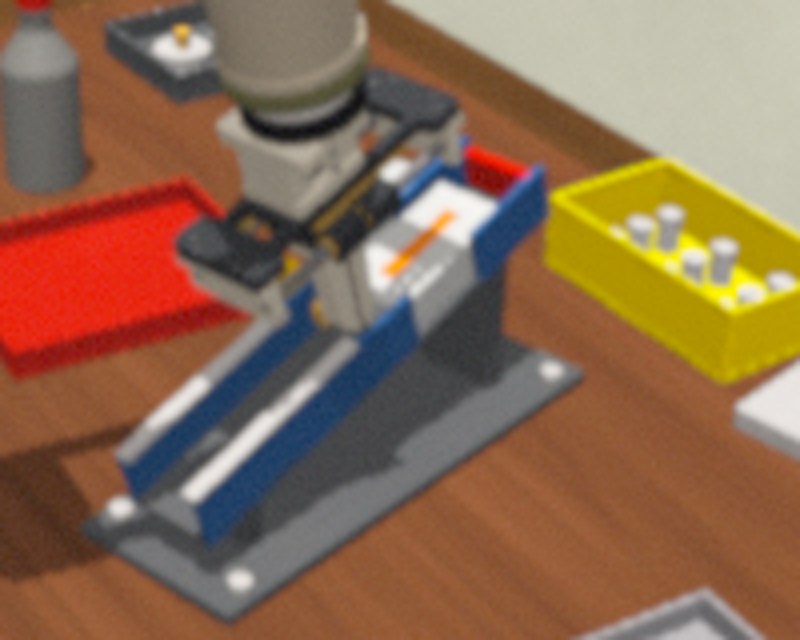

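The drag dropped away and the blank is past the catch: its stripe runs (385,273) to (455,215) and its top end is short of the red stop. I back the fingers off, lift, and look.

```bash
python3 -m jog '[[0,0,0,0,-0.3,0,1],[0,0,0,0,-0.8,0,1],[0,0,0,0,-1.5,0,1],[0,0,0,0,-2.5,0,1],[0,0,0,0,-2.5,0,1],[0,0,0,0,-2.5,0,1],[0,0,0,0,-2.5,-3,1],[0,0,0,0,-2.5,-6,1],[0,0,0,0,-5,-9,1],[0,0,0,0,-8,-11,1],[0,0,0,0,-11,-11,1],[0,0,0,0,-13,-11,1],[0,0,0,0,-13,-11,1]]'
python3 - <<'E'
from h import *
im=ctrl.get_image('top'); save(im,'e.png',(240,130,390,280),4)
for c in("top","side"):
    im=ctrl.get_image(c); P=pts(im); hsv=cv2.cvtColor(im["pixels"],cv2.COLOR_RGB2HSV); H,S,V=[hsv[...,i].astype(int) for i in range(3)]
    m=(H>8)&(H<22)&(S>110)&(V>180); v,u=np.nonzero(m); q=onplane(im,np.c_[u,v],.030); k=(abs(q[:,1])<.015)&(q[:,0]>-.03)&(q[:,0]<.13); q=q[k]; print(c,len(q),q.mean(0).round(4),q.min(0).round(4),q.max(0).round(4))
q,Rq,s=tool(); print(w2chute(q).round(4),s["joint_pos"].round(2))
E
```

```text
time: 10.68
tool_pos: [0.4262, -0.0054, 0.1469]
ee_rot: [0.086, 0.607, 0.783, 0.11]
force: [-0.6, -0.5, -0.2]
gripper_width: 0.0008
grasp_force: 0.0
top 86 [ 0.0758 -0.002   0.03  ] [ 0.0426 -0.006   0.03  ] [0.1083 0.0022 0.03  ]
side 53 [0.0725 0.0007 0.03  ] [-0.0017 -0.0035  0.03  ] [0.1098 0.0132 0.03  ]
[-0.1217 -0.002   0.101 ] [-0.26 -0.69  2.27  0.14  1.32 -0.53]
```

View pics/e.png

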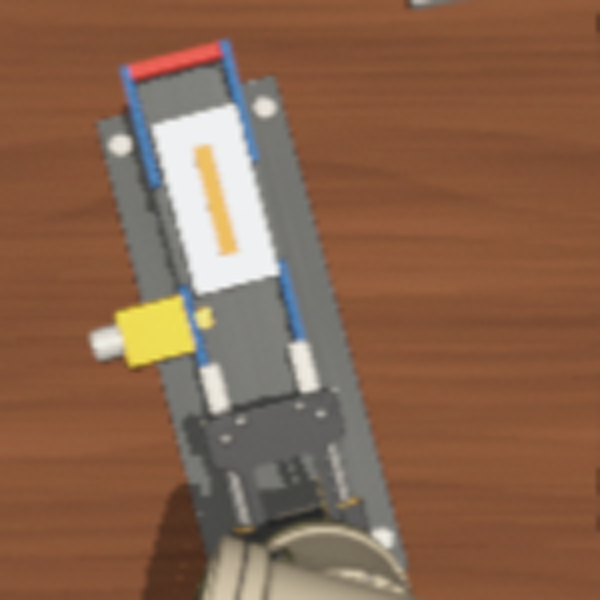

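The brass catch is out at (205,318), below the blank, and holds it with the fingers clear. Next I turn a quarter turn, go above the notches with the gripper open, and descend partly.

```bash
python3 - <<'E'
from h import *
X,Y,Z=RC.as_matrix().T
im=ctrl.get_image("top"); hsv=cv2.cvtColor(im["pixels"],cv2.COLOR_RGB2HSV); H,S,V=[hsv[...,i].astype(int) for i in range(3)]
m=(H>8)&(H<22)&(S>110)&(V>180); v,u=np.nonzero(m); q=onplane(im,np.c_[u,v],.030); k=(abs(q[:,1])<.015)&(q[:,0]>-.03)&(q[:,0]<.13); print(q[k].mean(0).round(4))
m=(H>20)&(H<32)&(S>80)&(V>120); v,u=np.nonzero(m); q=onplane(im,np.c_[u,v],.022); k=(q[:,1]<.026)&(q[:,1]>.012)&(abs(q[:,0])<.03); print("catch",k.sum(),q[k].mean(0).round(4),q[k].min(0).round(4),q[k].max(0).round(4))
for d in(Y,-Y): rows_to(chute2w([.070,-.001,.09]),Rtool(d,-Z))
print(ctrl.read_state()["time"])
E
```

```text
[ 0.0758 -0.002   0.03  ]
catch 14 [0.0055 0.0223 0.022 ] [-0.0002  0.0188  0.022 ] [0.0109 0.0255 0.022 ]
rotvec [  0.1   0.1 -90. ] shift cm [ 0.09 19.16  1.13]
rotvec [ 0.1 -0.1 90. ] shift cm [ 0.09 19.16  1.13]
10.8833
```

```bash
python3 -m jog '[[0,0,7,0,2,-1,0],[0,0,14,0,5,-1,0],[0,0,21,0,8,-1,0],[0,0,28,0,11,-1,0],[0,0,35,0,14,-1,0],[0,0,42,0,17,-1,0],[0,0,49,0,19.2,-1,0],[0,0,56,0,19.2,-1,0],[0,0,63,0,19.2,-1,0],[0,0,70,0,19.2,-1,0],[0,0,77,0,19.2,-1,0],[0,0,84,0,19.2,0,0],[0,0,90,0.1,19.2,1,0],[0,0,90,0.1,19.2,1.1,0]]'
python3 -c "
from h import *
X,Y,Z=RC.as_matrix().T
q,Rq,s=tool(); print(w2chute(q).round(4),s['joint_pos'].round(2))
rows_to(chute2w([.073,-.001,-.012]),Rtool(-Y,-Z))"
```

```text
time: 12.05
tool_pos: [0.6096, 0.0439, 0.1873]
ee_rot: [-0.019, 0.983, 0.123, 0.137]
force: [-0.1, -0.6, 0.0]
gripper_width: 0.0888
grasp_force: 0.0
[0.0687 0.0002 0.0867] [-0.07 -0.13  1.78  0.09  1.23  1.23]
rotvec [-0.1  0.2 -0.3] shift cm [0.46 0.13 9.87]
```

```bash
python3 -m jog '[[0,0,0,0.4,0.1,2,0],[0,0,0,0.4,0.1,4,0],[0,0,0,0.4,0.1,6,0],[0,0,0,0.4,0.1,7.5,0],[0,0,0,0.4,0.1,8.7,0],[0,0,0,0.4,0.1,9.5,0],[0,0,0,0.4,0.1,9.8,0],[0,0,0,0.4,0.1,9.8,0]]'
python3 - <<'E'
from h import *
q,Rq,s=tool(); print(w2chute(q).round(4),RC.inv().apply(s['force']).round(1),s["gripper_width"])
im=ctrl.get_image('side'); save(im,'f.png',(300,150,430,260),6)
P=pts(im); t=Rq.inv().apply(P.reshape(-1,3)-q); k=(abs(t[:,0])<.009)&(abs(t[:,1])>.045)&(abs(t[:,1])<.066)&(t[:,2]>-.06)&(t[:,2]<.02)
for sg in(1,-1):
    g=t[k&(t[:,1]*sg>0)]; print(sg,len(g),np.sort(g[:,2])[::-1][:15].round(4))
E
```

```text
time: 12.72
tool_pos: [0.6397, 0.05, 0.0963]
ee_rot: [-0.018, 0.982, 0.125, 0.138]
force: [0.5, 0.1, 0.2]
gripper_width: 0.0933
grasp_force: 0.0
[ 0.0729 -0.0014 -0.0093] [ 0.5 -0.1  0.1] 0.09328364405750478
1 38 [-0.0294 -0.0356 -0.037  -0.0376 -0.038  -0.041  -0.0412 -0.0426 -0.0427
 -0.0432 -0.0434 -0.0439 -0.0439 -0.0447 -0.0454]
-1 53 [-0.0297 -0.0308 -0.0311 -0.0317 -0.0328 -0.033  -0.0332 -0.0332 -0.0341
 -0.0353 -0.0355 -0.0356 -0.0366 -0.037  -0.0382]
```

View pics/f.png

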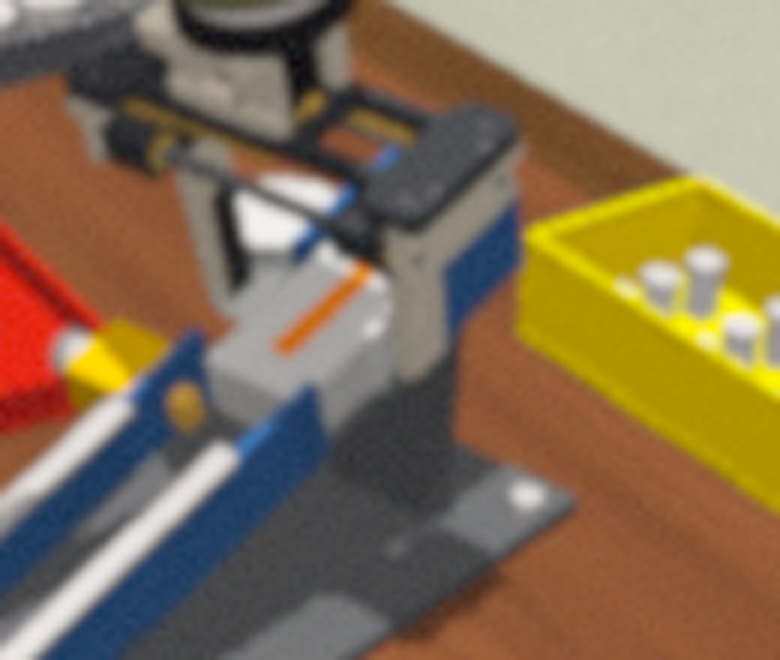

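The open fingers straddle the blank at the notches. The near tip at (415,380) is about 20 mm above the floor, in line with the 30 mm offset. I go 1 cm deeper and close.

```bash
python3 -m jog '[[0,0,0,0,0,0.5,0],[0,0,0,0,0,0.9,0],[0,0,0,0,0,1.1,0],[0,0,0,0,0,1.1,0.2],[0,0,0,0,0,1.1,0.4],[0,0,0,0,0,1.1,1],[0,0,0,0,0,1.1,1],[0,0,0,0,0,1.1,1],[0,0,0,0,0,1.1,1],[0,0,0,0,0,1.1,1],[0,0,0,0,0,1.1,1],[0,0,0,0,0,1.1,1]]'
python3 -c "
from h import *
q,Rq,s=tool(); print(w2chute(q).round(4),RC.inv().apply(s['force']).round(1),s['gripper_width'],s['grasp_force'])"
```

```text
time: 13.77
tool_pos: [0.6428, 0.0505, 0.0865]
ee_rot: [-0.018, 0.982, 0.125, 0.139]
force: [-0.9, -1.5, 1.8]
gripper_width: 0.0537
grasp_force: 30.0
[ 0.0732 -0.0017 -0.0195] [-0.7 -1.2  2.1] 0.05369810480717839 29.99572992324829
```

Gripped: the opening is 53.7 mm at 30 N. Lifting, and working out the tray pose.

```bash
python3 -m jog '[[0,0,0,0,0,-0.5,1],[0,0,0,0,0,-1.5,1],[0,0,0,0,0,-3,1],[0,0,0,0,0,-5,1],[0,0,0,0,0,-7.5,1],[0,0,0,0,0,-10,1],[0,0,0,0,0,-12,1],[0,0,0,0,0,-13,1],[0,0,0,0,0,-13,1],[0,0,0,0,0,-13,1]]'
python3 - <<'E'
from h import *
q,Rq,s=tool(); print(w2chute(q).round(4),s['gripper_width'],s['grasp_force'],s["force"].round(1))
im=dict(np.load("top.npz")); P=pts(im); hsv=cv2.cvtColor(im["pixels"],cv2.COLOR_RGB2HSV)
m=((hsv[...,0]<6)|(hsv[...,0]>174))&(hsv[...,1]>150); m[:,:155]=0;m[:,245:]=0;m[:175]=0;m[280:]=0
k=cv2.morphologyEx(m.astype(np.uint8),cv2.MORPH_OPEN,np.ones((5,5)))>0; k&=P[...,2]<.035
Q=P[k]; r=cv2.minAreaRect((Q[:,:2]*1000).astype(np.float32)); print(r)
a=np.deg2rad(r[2]); a=(a+np.pi/4)%(np.pi/2)-np.pi/4; c=np.array(r[0])/1000
for b in(a,a-np.pi/2,a+np.pi/2,a+np.pi): 
    print(np.rad2deg(b)); rows_to(np.array([*c,.12]),Rtool([np.cos(b),np.sin(b),0],[0,0,-1]))
E
```

```text
time: 14.6
tool_pos: [0.6079, 0.0416, 0.2113]
ee_rot: [-0.018, 0.982, 0.125, 0.139]
force: [-0.6, 0.4, -5.4]
gripper_width: 0.0538
grasp_force: 30.0
[ 0.0731 -0.0016  0.1104] 0.05377651950803977 29.9926820397377 [-0.6  0.4 -5.4]
((539.7508544921875, 308.57647705078125), (184.74256896972656, 226.6131134033203), 85.11324310302734)
-4.886756896972651
rotvec [  9.9 -14.  -70.1] shift cm [ -2.45 -27.56   8.79]
-94.88675689697266
rotvec [ -2.7 -15.9  19.2] shift cm [ -2.45 -27.56   8.79]
85.11324310302734
rotvec [  22.5   -3.8 -159.2] shift cm [ -2.45 -27.56   8.79]
175.11324310302734
rotvec [-15.3 -10.9 108.6] shift cm [ -2.45 -27.56   8.79]
```

```bash
python3 -m jog '[[0,0,0,0,-2,0,1],[0,0,0,0,-5,0,1],[-0.5,-3,4,0,-8,0,1],[-1,-6,7,0,-11,0,1],[-1.4,-8,10,0,-14,0,1],[-2,-11,13,-1,-17,2,1],[-2.7,-15.9,19.2,-2,-20,4,1],[-2.7,-15.9,19.2,-2.4,-23,6,1],[-2.7,-15.9,19.2,-2.4,-25.5,8,1],[-2.7,-15.9,19.2,-2.4,-27,8.8,1],[-2.7,-15.9,19.2,-2.4,-27.6,8.8,1],[-2.7,-15.9,19.2,-2.4,-27.6,8.8,1],[-2.7,-15.9,19.2,-2.4,-27.6,8.8,1],[-2.7,-15.9,19.2,-2.4,-27.6,8.8,1]]'
python3 - <<'E'
from h import *
q,Rq,s=tool(); print(q.round(4),s['gripper_width'],s['grasp_force'],s["force"].round(1),s["joint_pos"].round(2))
b=np.deg2rad(-94.9); rows_to(np.array([.54,.3086,-.010]),Rtool([np.cos(b),np.sin(b),0],[0,0,-1]))
im=ctrl.get_image('side'); save(im,'g.png',(210,120,370,250),4.8)
E
```

```text
time: 15.77
tool_pos: [0.5413, 0.3082, 0.1218]
ee_rot: [-0.0, 0.999, -0.043, 0.001]
force: [0.6, -0.1, -3.6]
gripper_width: 0.0538
grasp_force: 30.0
[0.5413 0.3082 0.1218] 0.053805219809423606 29.992634654045105 [ 0.6 -0.1 -3.6] [ 0.44  0.23  1.5  -0.    1.41  2.09]
rotvec [-0.1 -0.1  0. ] shift cm [-1.600e-01 -1.000e-02  1.317e+01]
```

View pics/g.png

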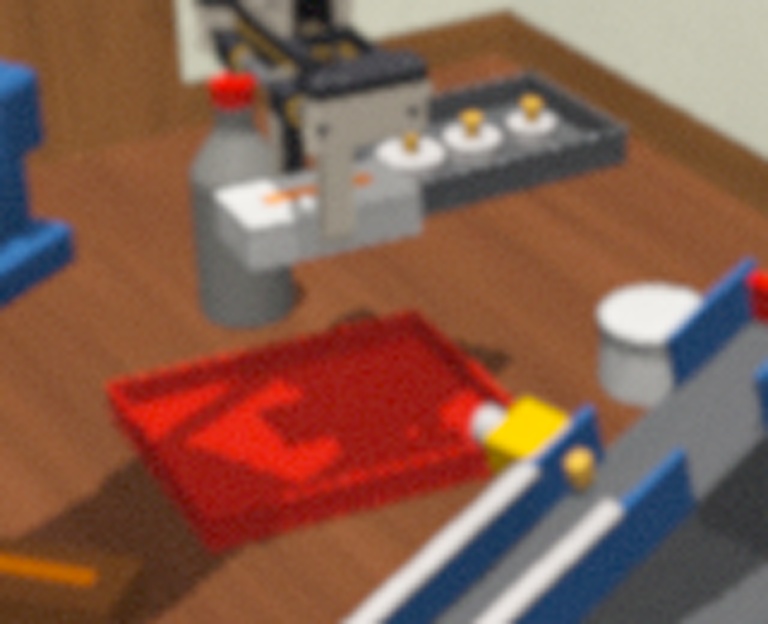

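The blank is held level over the red tray: it spans (220,195) to (420,230), with the tray centre near (310,430). Lowering it in stages.

```bash
python3 -m jog '[[0,0,0,-0.1,0,3,1],[0,0,0,-0.1,0,6,1],[0,0,0,-0.1,0,8.5,1],[0,0,0,-0.1,0,10,1],[0,0,0,-0.1,0,11,1],[0,0,0,-0.1,0,11.8,1],[0,0,0,-0.1,0,12.3,1],[0,0,0,-0.1,0,12.6,1],[0,0,0,-0.1,0,12.8,1],[0,0,0,-0.1,0,12.8,1]]'
python3 - <<'E'
from h import *
q,Rq,s=tool(); print(q.round(4),s["force"].round(1))
P=pts(ctrl.get_image("side")); t=P.reshape(-1,3); k=(abs(t[:,0]-q[0])<.05)&(abs(t[:,0]-q[0])>.02)&(abs(t[:,1]-q[1])<.02)&(t[:,2]<.07)&(t[:,2]>.015)
print("blank top z",k.sum(),np.median(t[k,2]))
E
```

```text
time: 16.65
tool_pos: [0.5397, 0.3095, -0.0072]
ee_rot: [-0.0, 0.999, -0.042, 0.0]
force: [-0.3, -0.7, -5.2]
gripper_width: 0.0538
grasp_force: 30.0
[ 0.5397  0.3095 -0.0072] [-0.3 -0.7 -5.2]
blank top z 125 0.04261044208552345
```

```bash
python3 -m jog '[[0,0,0,0,0,0.2,1],[0,0,0,0,0,0.4,1],[0,0,0,0,0,0.55,1],[0,0,0,0,0,0.65,1],[0,0,0,0,0,0.7,1],[0,0,0,0,0,0.7,1]]'; python3 -m jog '[[0,0,0,0,0,0.05,1],[0,0,0,0,0,0.1,1],[0,0,0,0,0,0.1,1]]'
```

```text
time: 17.2
tool_pos: [0.5389, 0.3092, -0.0151]
ee_rot: [-0.0, 0.999, -0.042, -0.0]
force: [0.3, 0.5, -4.2]
gripper_width: 0.0541
grasp_force: 30.0
time: 17.45
tool_pos: [0.5392, 0.3093, -0.0155]
ee_rot: [-0.0, 0.999, -0.042, 0.0]
force: [-2.4, -0.0, -0.5]
gripper_width: 0.0537
grasp_force: 30.0
```

The weight has come off the wrist, so the blank is on the floor. Releasing and retreating.

```bash
python3 -m jog '[[0,0,0,0,0,0.03,1],[0,0,0,0,0,0.03,0.3],[0,0,0,0,0,0.03,0.2],[0,0,0,0,0,0.03,0.2],[0,0,0,0,0,0.03,0.2],[0,0,0,0,0,0.03,0.1],[0,0,0,0,0,0.03,0.1]]' && python3 -m jog '[[0,0,0,0,0,-0.5,0.1],[0,0,0,0,0,-2,0.1],[0,0,0,0,0,-5,0.1],[0,0,0,0,0,-9,0.1],[0,0,0,0,0,-13,0.1],[0,0,0,12,0,-15,0.1],[0,0,0,12,0,-15,0.1],[0,0,0,12,0,-15,0.1],[0,0,0,12,0,-15,0.1]]'
python3 - <<'E'
from h import *
q,Rq,s=tool(); print(q.round(3),s["gripper_width"])
im=ctrl.get_image('side'); save(im,'z.png',(210,130,450,300),3.3)
P=pts(im); t=P.reshape(-1,3); k=(abs(t[:,0]-.539)<.05)&(abs(t[:,1]-.309)<.02)&(t[:,2]<.07); g=t[k]; A=np.c_[g[:,:2]-[.539,.309],np.ones(len(g))]
print(len(g),np.linalg.lstsq(A,g[:,2],rcond=None)[0].round(4))
E
```

```text
time: 18.03
tool_pos: [0.5392, 0.3093, -0.0161]
ee_rot: [-0.0, 0.999, -0.042, 0.0]
force: [0.1, 0.5, -0.2]
gripper_width: 0.0823
grasp_force: 0.0
time: 18.78
tool_pos: [0.6645, 0.297, 0.1336]
ee_rot: [0.0, 0.999, -0.044, 0.001]
force: [-0.3, 0.5, 0.1]
gripper_width: 0.0837
grasp_force: 0.0
[0.665 0.297 0.134] 0.08369067191196378
247 [0.0342 0.1253 0.0332]
```

View pics/z.png

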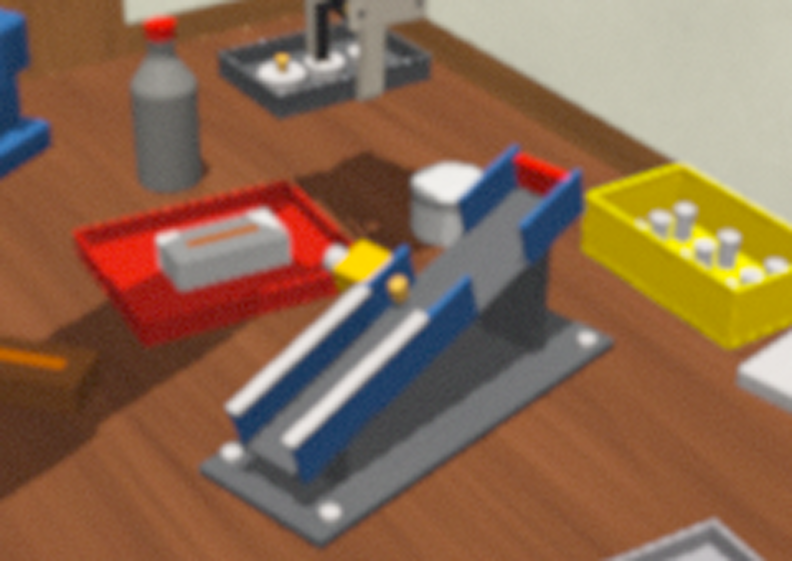

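The blank lies flat in the red tray at (225,248) with its stripe up, the catch is out at (398,287), and the arm is clear.

```bash
python3 -c "
from bench import ctrl
print(ctrl.finish_job())"
```

```text
the job is handed in; nothing more can be done
None
```

The job is handed in (no verdict came back): the last picture shows the orange-striped blank flat in the red tray, stripe up, with the catch sprung out and the arm clear, and nothing else was touched.

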